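# Weigh the lidless tin at the market stall

### The arm

A 6-joint arm with a two-finger parallel gripper is mounted at the origin on the work surface. World frame = base frame: x ahead of the robot, y to its left, z up, the work surface at z = 0. Lengths are in mm, angles in degrees, forces in N, time in s.
With the tool pointing down it reaches from about 300 to 850 mm from the base axis. Payload 4.2 kg.
Tool frame: the origin (TCP) lies on the centre line of the jaws, within the pads' length; the fingertips stand 14 mm ahead of it and the grasp point (between the pads) lies 5 mm behind it; z points along the fingers, y is the direction in which the jaws open and shut (so a half turn about z gives the same grasp; the last joint's range is limited). The gripper opens to 91 mm and grips with 3 to 60 N. Pads are 32 mm wide; open, the fingers measure 118 mm over their backs; the gripper's body (76 mm by 178 mm) begins 60 mm behind the grasp point.
Start: joints at [-66.635, 18.312, 89.639, -0, 72.044, -1.146], TCP at [238.555, -523.195, 227.976] pointing down, gripper open.
Joint ranges: [-177.97, 177.97], [-48.28, 115.42], [12.27, 149.76], [-77.06, 257.06], [2.81, 150.46], [-146.56, 146.56]. Speed limits (degrees/s): [147.25, 147.25, 180, 180, 180, 180].

### API

Orientations are given as [roll, pitch, yaw] about the fixed x, y, z axes, in that order (R = Rz(yaw) Ry(pitch) Rx(roll)).
In Python, from workcell import env gives the robot as it stands.
- The arm moves only by the tool play_rows, never from a script. Its argument "increments" is a list of rows, each a list of 5 numbers: the shift along the world's x, y, z in mm, then the turn about the world's z in degrees, then the closure, from 0 (fully open) to 1 (shut). In form: [[x, y, z, yaw, fingers], ...]. A call has 1 to 20 rows; each row shifts and turns the commanded pose from where the row before left it; what a row does not reach is not made up. A row lasts 1/8 s, in which the tool goes at most 62.5 mm and 10.7 degrees, less where a joint would pass 70% of its speed; a pose out of reach is approached as far as the arm can. A call is refused whole if a number of a shift passes 62.5 or a number of a turn 10.7, either way. A call with a gripper value outside its range is refused whole. The fingers move at their own pace and stop on an object; "newtons" is the grip in N (left out, the last holds). Time passes only in rows, so rows that do not move let the fingers close. It gives the time, the measured TCP pose, the force and the opening at its end, in the units of the state.
- env.state(): the state, without advancing time (a new reading comes with each control period).
- env.grab_frame(name): name is "scene" or "top"; returns the picture (480x640x3 uint8, red, green, blue); there is no depth.
- env.calibration(name): a dict with "fx", "fy", "cx", "cy" (pixels), "dist_coeffs" ([k1, k2, p1, p2, k3] as OpenCV has them; the pictures are not rectified), "R" (3x3) and "t" (3): a world point X has camera coordinates R X + t. Camera axes: x right, y down, z forward; pixel columns grow to the right and rows downward; lengths in mm; the calibration is good to about 2 mm. A picture is of the moment at which its call begins. calibration takes no time and is no camera call.
- env.job_done(): hands the job in, once; it reports no verdict.
The state is a dict: "time_s": time; "qpos": joint angles; "qvel": joint speeds; "effort": joint torques, N m; "ee_pos": TCP position; "ee_rot": TCP orientation; "force": force on the tool from outside, world axes, zero at the start; "torque": the same for the moment, N m; "gripper_width": finger opening in mm.
Only numpy, scipy, OpenCV 4.12 (cv2) and the standard library are available. Lean on these libraries where they do the work, as an engineer would, in place of code of your own. Each camera call takes 0.05 s, during which the arm holds its last target.

### The job

The low round tin in the tray is to be weighed empty and without its lid. First take the steel weight off its lid and stand it upright on the wooden board, next lift the lid off and lay it flat on the board too, beside the weight and the dish and not on top of them. Then, keeping the tin upright, set it down gently in the middle of the scale's pan, and leave everything else where it stands.

Things in the scene. Friction and masses are not known exactly. Their poses are not given: they have to be found in the camera images.
- tin_mid (a point): centre (half-way up) of the low round steel tin to be weighed: an open can 58 mm in diameter, 75 mm high, wall 2 mm, 0.15 to 0.28 kg, standing on the floor of the tray (3 mm thick); z up its axis. This point is 37.5 mm above its underside.
- lid_mid (a point): centre of the tin's loose slip-over steel lid: a plain flat round cap, 65 mm in outer diameter, 20 mm high, top 3 mm and skirt 2 mm thick, about 50 g. On the tin its skirt overlaps the outside by 17 mm with 1.5 mm of play; its top is 78 mm above the tin's underside. It lifts straight off freely. This point is 10 mm above its lower rim, 10 mm below its top; z up.
- weight_mid (a point): centre of the steel weight that stands on the tin's lid, up to about 9 mm off its middle: a round bar 30 mm in diameter and 37 mm high with a small knob (18 mm wide) on top, 50 mm high over all, about 0.22 kg. This point is 25 mm above its underside; z up.
- board: fixed rectangular wooden board on the counter, 280 mm (its x) by 220 mm (its y), 20 mm thick; origin at the centre of its underside, top 20 mm above it. To the left or the right of the tray.
- dish: small white bowl standing somewhere on the board, 76 mm wide, 28 mm high; origin at the centre of its underside. Not to be disturbed.
- pan_top (a point): centre of the upper face of the scale's round steel pan, 180 mm in diameter, flat, 172 mm above the counter when empty; the blue dial scale under it is fixed, 200 mm square and narrower than the pan higher up. On the other side of the tray from the board.
- pan (a joint): how far the scale's pan is pressed down, m: 0 empty, spring 600 N/m (the tin alone sinks it 2 to 5 mm), stop at 0.025.
- tray: fixed shallow sheet-metal tray, 250 mm square, floor 3 mm thick, rim 12 mm high, in which the low tin, the tall tin, the square tin and the jar stand, one in each quarter, in any order, centres about 125 mm apart; origin at the centre of its underside.
- tall_tin: taller closed round steel tin, 62 mm in diameter, 122 mm high; origin at the centre of its underside. Not to be disturbed.
- square_tin: closed square steel tin, 60 by 60 mm, 88 mm high; origin at the centre of its underside. Not to be disturbed.
- jar: closed amber glass jar with steel cap, 62 mm in diameter, 100 mm high; origin at the centre of its underside. Not to be disturbed.
- thermos: dark thermos mug, 72 mm in diameter, 170 mm high with a handle at its side (y) out to 67 mm from its axis, beyond the tray; origin at the centre of its underside. Not to be disturbed.
- ladle: spoon with a wooden handle, about 170 mm long, lying on the counter beyond the tray; not to be disturbed.
Things that resemble listed ones, but are neither listed nor needed, are in the scene too. What is shaped like the part that bears lid_mid but black or green is not meant.

How it is judged (in metres and radians):
On the way, in this order (a step that is already met when the one before it is completed fails the run):
1. the weight stands released on the board while the lid is still on the tin (x of weight_mid in the frame of board between -0.125 and 0.125 m and y of weight_mid in the frame of board between -0.095 and 0.095 m and z of weight_mid in the frame of board between 0.041 and 0.049 m and angle between weight_mid's own z axis and vertical below 0.1 rad and contact force between the fingers and weight below 0.1 N and distance between lid_mid and tin_mid below 0.036 m), for 0.2 s.
2. the lid lies flat and released on the board (x of lid_mid in the frame of board between -0.125 and 0.125 m and y of lid_mid in the frame of board between -0.095 and 0.095 m and z of lid_mid in the frame of board between 0.026 and 0.034 m and (angle between lid_mid's own z axis and vertical below 0.1 rad or angle between lid_mid's own z axis and vertical above 3.04 rad) and contact force between the fingers and lid below 0.1 N), for 0.2 s.
At the end, for the whole second after the job is handed in: the open tin stands upright (0.08 rad) on the pan, its axis within 45 mm of the pan's centre; the lid lies flat and the weight stands upright on the board itself, centres at least 15 mm in from its edges; all released and at rest (all of step 2 and x of weight_mid in the frame of board between -0.125 and 0.125 m and y of weight_mid in the frame of board between -0.095 and 0.095 m and z of weight_mid in the frame of board between 0.041 and 0.049 m and angle between weight_mid's own z axis and vertical below 0.1 rad and contact force between the fingers and weight below 0.1 N and horizontal distance between tin_mid and pan_top below 0.045 m and z of tin_mid in the frame of pan_top between 0.0335 and 0.0415 m and angle between tin_mid's own z axis and vertical below 0.08 rad and linear speed of each of tin, lid, weight below 0.02 m/s and contact force between the fingers and tin below 0.1 N); the robot touches nothing.
It fails at once if a bystander is moved more than 20 mm (distance of any of tall_tin, square_tin, jar, dish, thermos, ladle from where it was at the start of the episode above 0.02 m).
It fails at once if the tin is tipped more than 0.5 rad (angle between tin_mid's own z axis and vertical above 0.5 rad).
It fails at once if the pan is slammed or pushed down more than 18 mm (value of joint pan above 0.018 m).
It also fails if it takes over 72 s, if anything falls off the work surface, if the arm or the gripper's body presses on something with over 40 N, if the wrist force passes 120 N, or if a joint passes its speed limit or range.

## Working session

There is one attempt and no reset: what is moved stays moved. The work goes in short steps, Python scripts to look and compute and a tool call to move; the robot and the scene stay as the last step left them, time stands still between calls to the robot, and variables do not carry over. Pictures are saved under pics/ and viewed, and the job is handed in when it is done.

Besides the shell and the picture viewer there is one more tool, called after "Request:" by a JSON object that holds its "fn" and its "kwargs", one argument or row to a line. play_rows: Moves the arm, as the interface text tells. Its arguments: {"type":"object","properties":{"increments":{"type":"array"},"newtons":{"type":"number"}},"required":["increments"]}

```bash
mkdir -p pics; ls; cat > h.py <<'E'
import numpy as np, cv2
from workcell import env
def cal(n):
    c=env.calibration(n); K=np.array([[c['fx'],0,c['cx']],[0,c['fy'],c['cy']],[0,0,1.]])
    return K,np.array(c['dist_coeffs'],float),np.array(c['R'],float),np.array(c['t'],float)
def pix2w(n,uv,z):
    K,d,R,t=cal(n); p=cv2.undistortPoints(np.array([[uv]],float),K,d)[0,0]
    r=R.T@np.array([p[0],p[1],1]); o=-R.T@t
    return o+r*(z-o[2])/r[2]
def w2pix(n,X):
    K,d,R,t=cal(n)
    return cv2.projectPoints(np.atleast_2d(np.array(X,float)),cv2.Rodrigues(R)[0],t,K,d)[0][:,0]
def snap(n,f):
    im=env.grab_frame(n)[:,:,::-1].copy(); cv2.imwrite(f,im); return im
def crop(src,f,x0,y0,x1,y1,k):
    im=cv2.imread(src)[y0:y1,x0:x1]; cv2.imwrite(f,cv2.resize(im,None,fx=k,fy=k,interpolation=cv2.INTER_CUBIC))
E
python3 - <<'E'
from h import *
snap('scene','pics/s0.png');snap('top','pics/t0.png')
for n in('scene','top'):
    K,d,R,t=cal(n);print(n,-R.T@t,K[0,0],d,R.round(2).tolist())
print(env.state())
E
```

```text
pics
scene [1358.54466546  605.00451806  782.52370946] 499.9430297541486 [-0.12790244  0.          0.          0.          0.        ] [[-0.6, 0.8, 0.01], [0.43, 0.33, -0.84], [-0.68, -0.5, -0.54]]
top [ 492.66100668   27.913118   1144.22213729] 509.28359418128747 [-0.114884  0.        0.        0.        0.      ] [[0.01, -1.0, -0.01], [-1.0, -0.01, -0.05], [0.05, 0.01, -1.0]]
{'time_s': 0.1, 'qpos': array([-6.66338504e+01,  1.83487286e+01,  8.96980838e+01, -3.38883280e-04,
        7.20452425e+01, -1.14775194e+00]), 'qvel': array([ 0.05684997,  0.05880338, -0.12873639, -0.04557725,  0.0715549 ,
       -0.08105915]), 'effort': array([-2.04406467e-05, -4.13335741e+01, -2.32510275e+01,  7.28326058e-02,
        4.21623490e-02, -3.71517115e-05]), 'ee_pos': array([ 238.38929968, -522.78783453,  227.20585   ]), 'ee_rot': array([-1.79907957e+02, -1.52177713e-03,  2.45140051e+01]), 'force': array([ 0.10661081,  0.27192013, -0.00158462]), 'torque': array([-0.03632481, -0.00675893, -0.03598457]), 'gripper_width': 91.13866715780883}
```

View pics/s0.png

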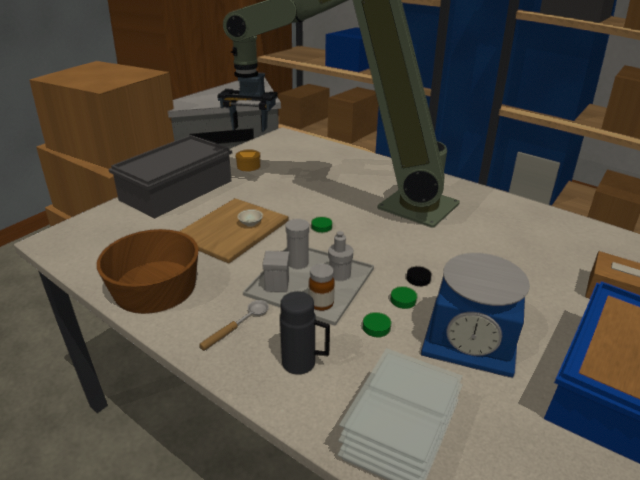

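View pics/t0.png

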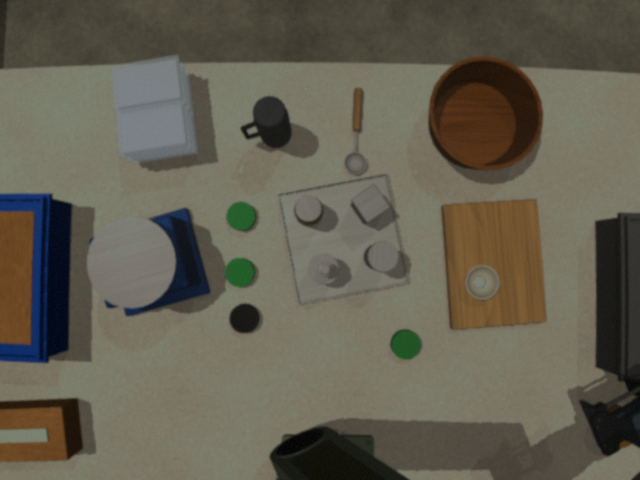

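Candidates for the lidded tin: (324,268) top has a knobbed weight on it. The others are the tall tin (382,256), jar (307,210) and square tin (372,205). The loose caps are green, at (241,216), (239,272) and (405,344), or black, at (244,318), so they are not meant. I choose (324,268) and check it in a close crop.

```bash
python3 - <<'E'
from h import *
crop('pics/t0.png','pics/t0c.png',270,165,420,315,5)
crop('pics/s0.png','pics/s0c.png',240,205,390,325,5)
crop('pics/t0.png','pics/t0b.png',430,185,560,340,4)
crop('pics/t0.png','pics/t0p.png',75,195,215,325,4)
E
```

```text
(no output)
```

View pics/t0c.png

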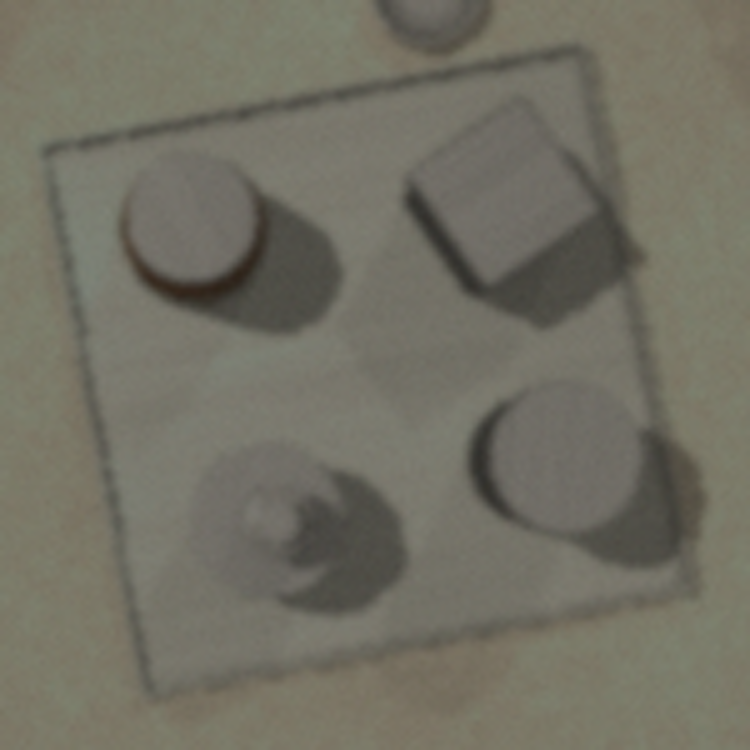

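View pics/s0c.png

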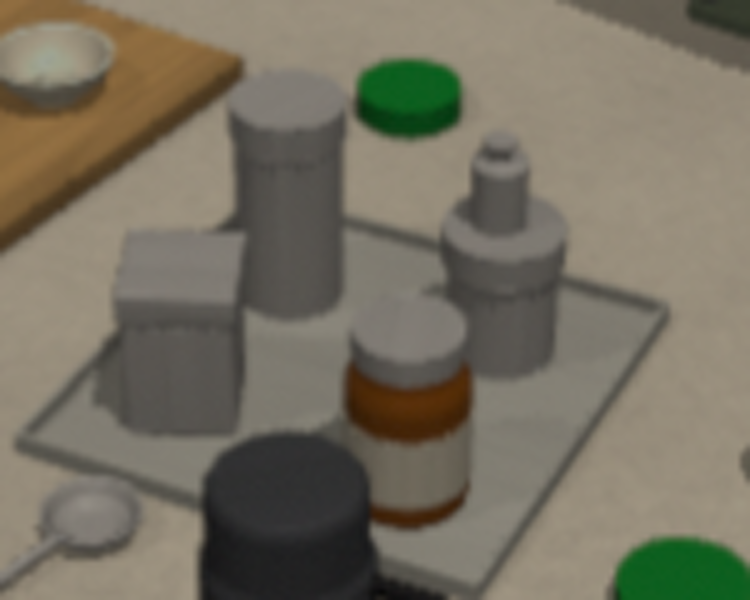

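View pics/t0b.png

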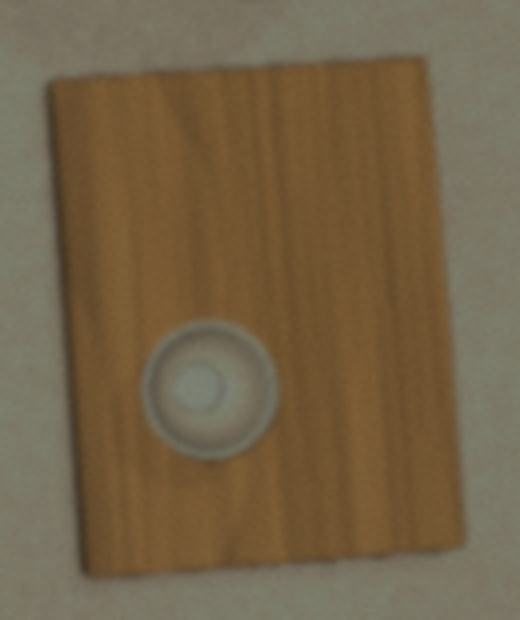

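View pics/t0p.png

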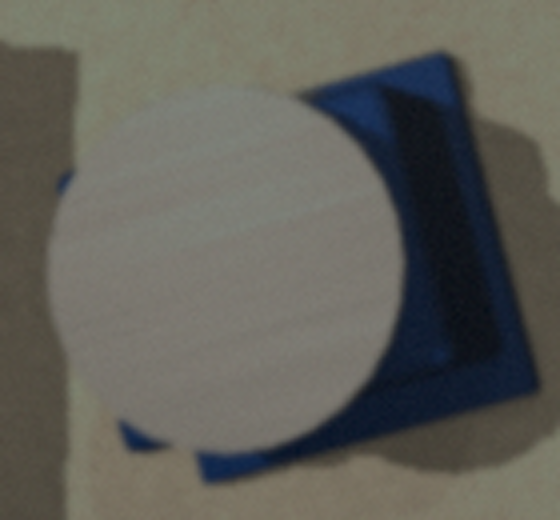

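```bash
python3 - <<'E'
from h import *
T=lambda x,y,k,ox,oy:(x/k+ox-0.5+0.5/k,y/k+oy-0.5+.5/k)
f=lambda n,uv,z:print(n,pix2w('top',uv,z).round(1))
c=lambda x,y:T(x,y,5,270,165)
f('lid',c(268,520),81); f('knob',c(272,517),131);f('tall',c(565,457),125);f('jar',c(192,219),103);f('sq',c(505,193),91)
for p in [(45,150),(585,50),(695,595),(155,695)]: f('tray',c(*p),12)
f('pan',T(226,271,4,75,195),172)
for p in [(50,80),(425,58),(465,545),(87,575)]: f('board',T(*p,4,430,185),20)
f('dish',T(210,389,4,430,185),48)
L=pix2w('top',c(268,520),81);Kb=pix2w('top',c(272,517),131)
for X in (L,Kb,pix2w('top',c(565,457),125)):
  u=w2pix('scene',X)[0]; print('scene crop px',((u-[240,205])*5).round(0))
u=pix2w('scene',T(500,142,5,240,205),131);print('knob scene',u)
u=pix2w('scene',T(503,240,5,240,205),81);print('lid scene',u)
E
```

```text
lid [477.6  13.8  81. ]
knob [479.5  12.8 131. ]
tall [ 504.4 -104.4  125. ]
jar [601.   46.2 103. ]
sq [614.3 -83.7  91. ]
tray [641.1 114.   12. ]
tray [ 688.4 -128.1   12. ]
tray [ 444.7 -177.4   12. ]
tray [398.7  62.3  12. ]
pan [486.7 387.4 172. ]
board [ 621.  -251.5   20. ]
board [ 636.3 -468.3   20. ]
board [ 361.7 -489.2   20. ]
board [ 346.4 -271.9   20. ]
dish [ 450.5 -332.1   48. ]
scene crop px [496. 221.]
scene crop px [496. 138.]
scene crop px [282.  94.]
knob scene [480.52145422  14.78516153 131.        ]
lid scene [489.16315881  24.64936941  81.        ]
```

The crops confirm it: the tin at crop (268,520), i.e. (324,269) in the top view, carries a steel lid with the knobbed weight. Weight ≈ (480,14), lid/tin ≈ (478,14), pan ≈ (487,387). Board centre ≈ (491,-370), dish ≈ (450,-332). I'll use a diagonal jaw axis (yaw 58.5), which lies between the neighbours.

Request:
{"fn": "play_rows", "kwargs": {
  "increments": [
    [17, 38, 0, 2.4, 0],
    [17, 38, 0, 2.4, 0],
    [17, 38, 0, 2.4, 0],
    [17, 38, 0, 2.4, 0],
    [17, 38, 0, 2.4, 0],
    [17, 38, 0, 2.4, 0],
    [17, 38, 0, 2.4, 0],
    [17, 38, 0, 2.4, 0],
    [17, 38, 0, 2.4, 0],
    [17, 38, 0, 2.4, 0],
    [17, 38, 0, 2.4, 0],
    [17, 38, 0, 2.4, 0],
    [17, 38, 0, 2.4, 0],
    [20.5, 43, 0, 2.8, 0],
    [0, 0, 0, 0, 0],
    [0, 0, 0, 0, 0]
  ],
  "newtons": 20
}}

```text
time_s: 2.1
ee_pos: [479.5, 13.5, 227.6]
ee_rot: [-180.0, 0.1, 58.5]
force: [0.1, 0.5, 0.5]
gripper_width: 91.1
```

```bash
python3 - <<'E'
from h import *
snap('scene','pics/s1.png'); crop('pics/s1.png','pics/s1c.png',240,120,440,320,3)
s=env.state();print(s['ee_pos'],s['ee_rot'],s['time_s'],s['force'])
E
```

```text
[479.43225807  13.14616161 227.68126412] [-1.79966852e+02  5.46725416e-02  5.84761388e+01] 2.15 [ 0.27260774  0.11711149 -0.11009269]
```

View pics/s1c.png

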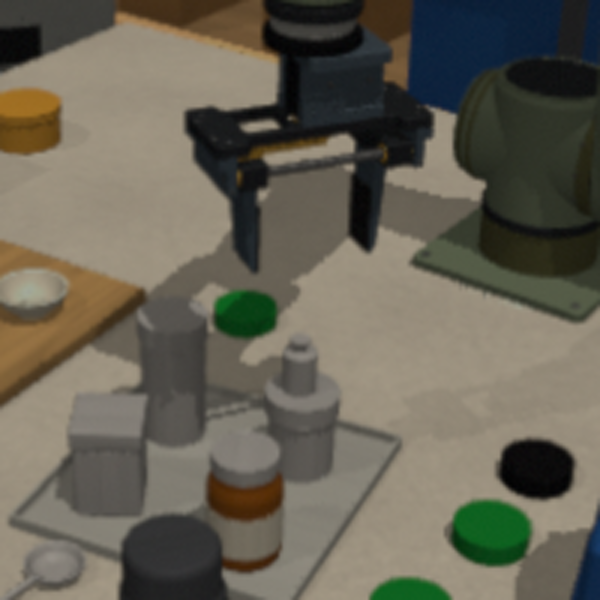

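Fingers straddle the knobbed weight at crop (300,365). Descending and gripping.

Request:
{"fn": "play_rows", "kwargs": {
  "increments": [
    [0, 0, -25, 0, 0],
    [0, 0, -25, 0, 0],
    [0, 0, -25, 0, 0],
    [0, 0, -25, 0, 0],
    [0, 0, -13, 0, 0],
    [0, 0, -12, 0, 0],
    [0, 0, 0, 0, 0.3],
    [0, 0, 0, 0, 0.5],
    [0, 0, 0, 0, 0.6],
    [0, 0, 0, 0, 0.7],
    [0, 0, 0, 0, 0.8],
    [0, 0, 0, 0, 1],
    [0, 0, 0, 0, 1],
    [0, 0, 0, 0, 1]
  ],
  "newtons": 20
}}

```text
time_s: 3.9
ee_pos: [479.8, 13.9, 102.9]
ee_rot: [-180.0, 0.0, 58.5]
force: [-0.8, 0.4, 0.7]
gripper_width: 29.8
```

```bash
python3 - <<'E'
from h import *
snap('scene','pics/s2.png'); crop('pics/s2.png','pics/s2c.png',270,170,400,310,4)
E
```

```text
(no output)
```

View pics/s2c.png

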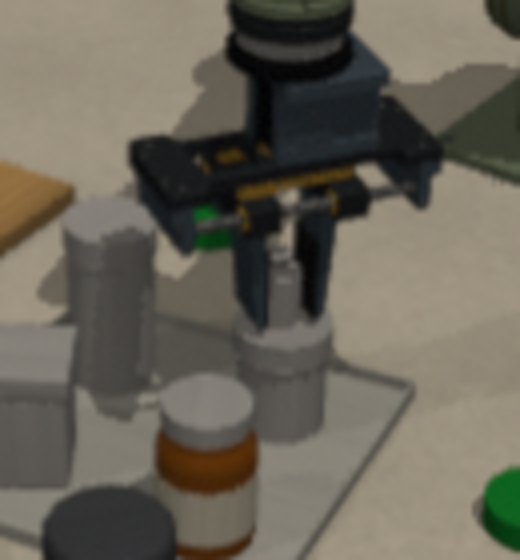

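Weight held (29.8 mm opening), between the fingertips at crop (285,290).

Request:
{"fn": "play_rows", "kwargs": {
  "increments": [
    [0, 0, 8, 0, 1],
    [0, 0, 20, 0, 1],
    [0, 0, 24, 0, 1],
    [0, 0, 24, 0, 1],
    [0, 0, 24, 0, 1],
    [9, -32.4, 0, 0, 1],
    [9, -32.4, 0, 0, 1],
    [9, -32.4, 0, 0, 1],
    [9, -32.4, 0, 0, 1],
    [9, -32.4, 0, 0, 1],
    [9, -32.4, 0, 0, 1],
    [9, -32.4, 0, 0, 1],
    [9, -32.4, 0, 0, 1],
    [9, -32.4, 0, 0, 1],
    [9, -32.4, 0, 0, 1],
    [0, 0, 0, 0, 1],
    [0, 0, 0, 0, 1]
  ]
}}

```text
time_s: 6.08
ee_pos: [569.7, -309.8, 202.8]
ee_rot: [-179.9, -0.0, 58.5]
force: [-0.5, 0.9, -2.5]
gripper_width: 29.5
```

```bash
python3 - <<'E'
from h import *
snap('scene','pics/s3.png'); crop('pics/s3.png','pics/s3c.png',150,100,380,320,3)
E
```

```text
(no output)
```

View pics/s3c.png

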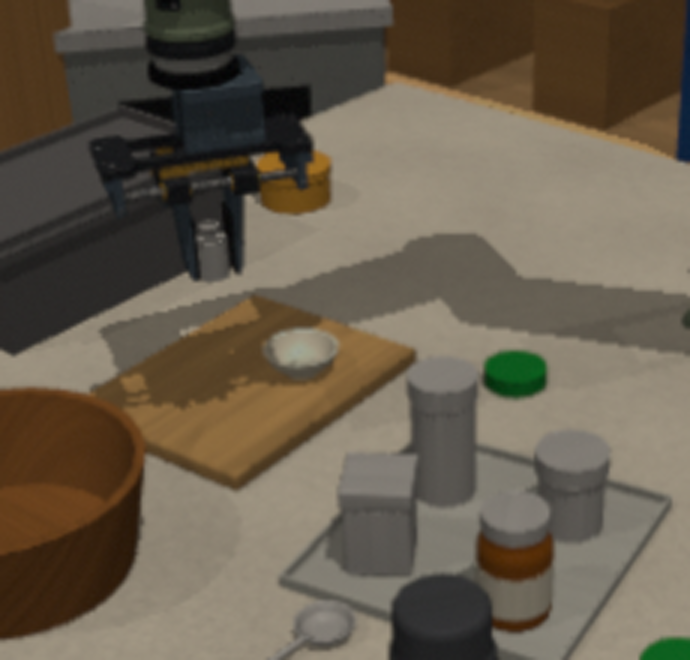

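Weight held upright at crop (212,255) and the lid stayed on the tin at (570,460). I check the bowl's clearance before descending.

```bash
python3 - <<'E'
from h import *
print(pix2w('top',(485,170),90),pix2w('top',(440,150),90),pix2w('top',(530,150),90))
E
```

```text
[ 687.80633393 -327.06352113   90.        ] [ 728.97458861 -230.90776068   90.        ] [ 733.10684988 -427.26571494   90.        ]
```

Request:
{"fn": "play_rows", "kwargs": {
  "increments": [
    [-5, 0, -20, 0, 1],
    [-5, 0, -30, 0, 1],
    [0, 0, -30, 0, 1],
    [0, 0, -30, 0, 1],
    [0, 0, -25, 0, 1],
    [0, 0, -15, 0, 1],
    [0, 0, -6, 0, 1],
    [0, 0, -2, 0, 1],
    [0, 0, -1, 0, 1],
    [0, 0, 0, 0, 1],
    [0, 0, 0, 0, 1]
  ]
}}

```text
time_s: 7.5
ee_pos: [560.2, -310.4, 44.4]
ee_rot: [180.0, -0.0, 58.5]
force: [0.3, 0.2, -1.6]
gripper_width: 29.1
```

Request:
{"fn": "play_rows", "kwargs": {
  "increments": [
    [0, 0, -1, 0, 1],
    [0, 0, -0.5, 0, 1],
    [0, 0, -0.5, 0, 1],
    [0, 0, 0, 0, 1],
    [0, 0, 0, 0, 1]
  ]
}}

```text
time_s: 8.12
ee_pos: [560.1, -310.2, 42.0]
ee_rot: [180.0, 0.0, 58.5]
force: [-0.6, 1.0, -2.2]
gripper_width: 29.9
```

Request:
{"fn": "play_rows", "kwargs": {
  "increments": [
    [0, 0, -0.5, 0, 1],
    [0, 0, -0.5, 0, 1],
    [0, 0, 0, 0, 1],
    [0, 0, 0, 0, 1]
  ]
}}

```text
time_s: 8.62
ee_pos: [560.1, -310.2, 41.9]
ee_rot: [180.0, 0.0, 58.5]
force: [-2.9, 1.2, 6.0]
gripper_width: 29.5
```

Contact (6 N up). Release, then rise straight up.

Request:
{"fn": "play_rows", "kwargs": {
  "increments": [
    [0, 0, 0, 0, 0.6],
    [0, 0, 0, 0, 0.5],
    [0, 0, 0, 0, 0.2],
    [0, 0, 0, 0, 0],
    [0, 0, 0, 0, 0],
    [0, 0, 20, 0, 0],
    [0, 0, 30, 0, 0],
    [0, 0, 40, 0, 0],
    [0, 0, 40, 0, 0],
    [0, 0, 30, 0, 0],
    [0, 0, 0, 0, 0]
  ]
}}

```text
time_s: 10.0
ee_pos: [561.3, -310.9, 203.8]
ee_rot: [179.7, -0.0, 58.5]
force: [0.7, -0.1, -0.5]
gripper_width: 91.1
```

```bash
python3 - <<'E'
from h import *
snap('scene','pics/s4.png'); crop('pics/s4.png','pics/s4c.png',150,100,380,320,3)
E
```

```text
(no output)
```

View pics/s4c.png

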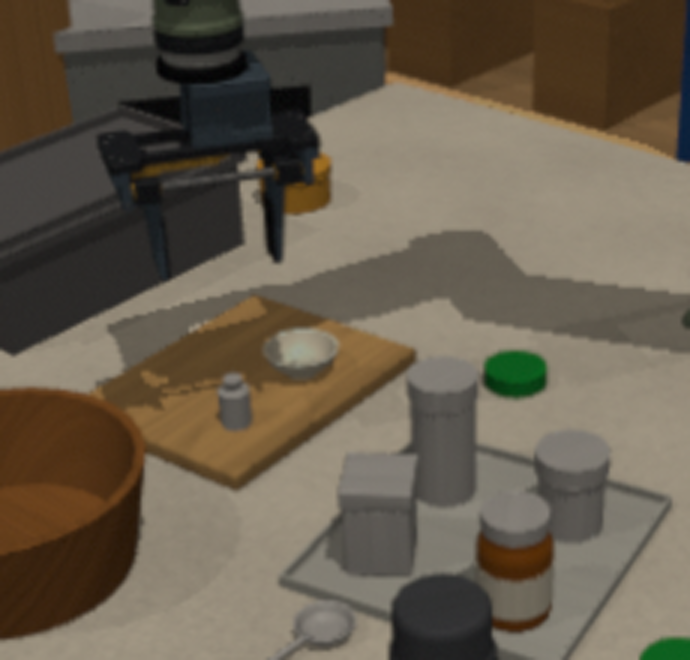

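Weight stands upright on the board at crop (235,402), with the dish untouched at (300,355). I re-measure the bare lid.

```bash
python3 - <<'E'
from h import *
snap('top','pics/t4.png'); crop('pics/t4.png','pics/t4c.png',290,235,360,305,8)
crop('pics/s4.png','pics/s4d.png',315,235,365,295,10)
E
```

```text
(no output)
```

View pics/t4c.png

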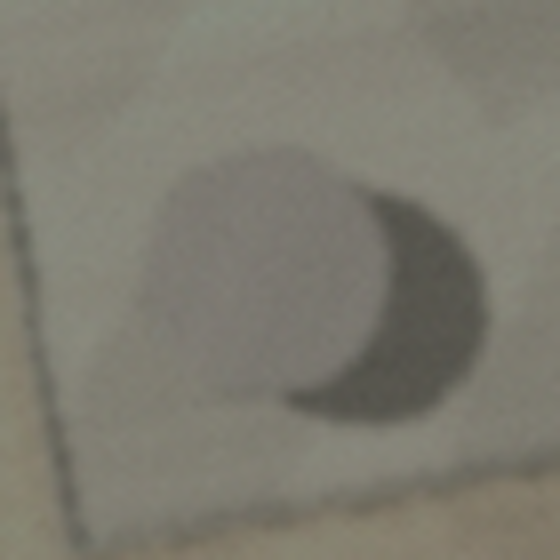

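View pics/s4d.png

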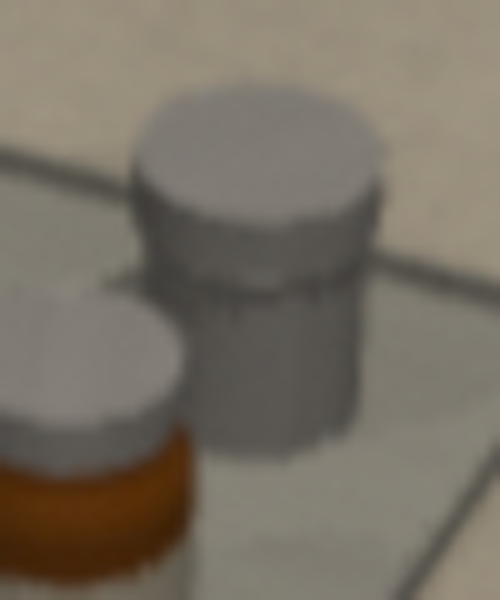

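```bash
python3 - <<'E'
from h import *
T=lambda x,y,k,ox,oy:(x/k+ox-0.5+0.5/k,y/k+oy-0.5+.5/k)
print(pix2w('top',T(268,271,8,290,235),81),pix2w('scene',T(258,152,10,315,235),81))
E
```

```text
[477.97072128  14.04146059  81.        ] [478.30170216  17.51203561  81.        ]
```

Request:
{"fn": "play_rows", "kwargs": {
  "increments": [
    [-8.2, 32.5, 0, 0, 0],
    [-8.2, 32.5, 0, 0, 0],
    [-8.2, 32.5, 0, 0, 0],
    [-8.2, 32.5, 0, 0, 0],
    [-8.2, 32.5, 0, 0, 0],
    [-8.2, 32.5, 0, 0, 0],
    [-8.2, 32.5, 0, 0, 0],
    [-8.2, 32.5, 0, 0, 0],
    [-8.2, 32.5, 0, 0, 0],
    [-8.2, 32.5, 0, 0, 0],
    [0, 0, 0, 0, 0],
    [0, 0, -25, 0, 0],
    [0, 0, -30, 0, 0],
    [0, 0, -30, 0, 0],
    [0, 0, -25, 0, 0],
    [0, 0, -12, 0, 0],
    [0, 0, -9, 0, 0],
    [0, 0, 0, 0, 0]
  ],
  "newtons": 12
}}

```text
time_s: 12.35
ee_pos: [478.0, 14.6, 69.7]
ee_rot: [-180.0, 0.0, 58.5]
force: [0.6, 0.3, -0.6]
gripper_width: 91.3
```

```bash
python3 - <<'E'
from h import *
snap('scene','pics/s5.png'); crop('pics/s5.png','pics/s5c.png',270,170,400,310,4)
E
```

```text
(no output)
```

View pics/s5c.png

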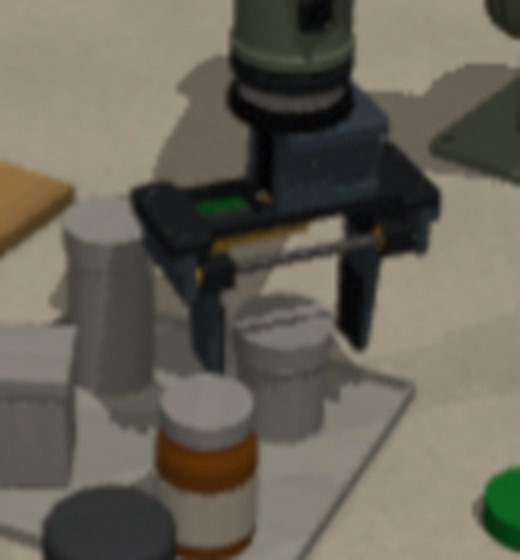

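Fingers are on either side of the lid (crop (285,330)), clear of neighbours. Closing and lifting a little.

Request:
{"fn": "play_rows", "kwargs": {
  "increments": [
    [0, 0, 0, 0, 0.1],
    [0, 0, 0, 0, 0.2],
    [0, 0, 0, 0, 0.25],
    [0, 0, 0, 0, 0.3],
    [0, 0, 0, 0, 0.5],
    [0, 0, 0, 0, 1],
    [0, 0, 0, 0, 1],
    [0, 0, 4, 0, 1],
    [0, 0, 8, 0, 1],
    [0, 0, 12, 0, 1],
    [0, 0, 12, 0, 1],
    [0, 0, 0, 0, 1]
  ]
}}

```text
time_s: 13.9
ee_pos: [479.1, 14.8, 107.4]
ee_rot: [179.8, -0.1, 58.5]
force: [0.4, -1.2, -0.6]
gripper_width: 64.6
```

```bash
python3 - <<'E'
from h import *
snap('scene','pics/s6.png'); crop('pics/s6.png','pics/s6c.png',270,170,400,310,4)
E
```

```text
(no output)
```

View pics/s6c.png

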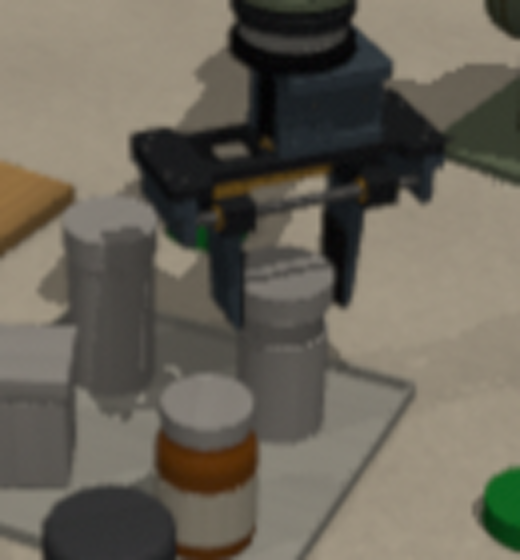

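Lid lifted and the tin stayed, but my grip is too low: the tips are 5 mm below the lid's rim and would hit the board. I'll reseat the lid and regrip 8 mm higher.

Request:
{"fn": "play_rows", "kwargs": {
  "increments": [
    [0, 0, -12, 0, 1],
    [0, 0, -12, 0, 1],
    [0, 0, -8, 0, 1],
    [0, 0, -3, 0, 1],
    [0, 0, 0, 0, 1],
    [0, 0, 0, 0, 0.25],
    [0, 0, 0, 0, 0.15],
    [0, 0, 0, 0, 0.15],
    [0, 0, 4, 0, 0.15],
    [0, 0, 3, 0, 0.15],
    [0, 0, 0, 0, 0.15]
  ]
}}

```text
time_s: 15.32
ee_pos: [478.3, 14.8, 78.4]
ee_rot: [179.9, -0.0, 58.5]
force: [-0.7, 0.3, -0.8]
gripper_width: 77.6
```

```bash
python3 - <<'E'
from h import *
snap('scene','pics/s7.png'); crop('pics/s7.png','pics/s7c.png',300,210,370,290,8)
print(env.state()['ee_pos'])
E
```

```text
[478.18395857  14.78569927  78.19230305]
```

View pics/s7c.png

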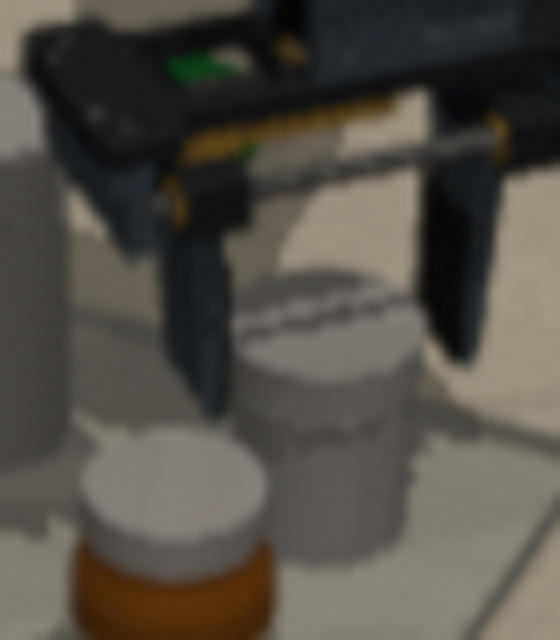

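The lid is seated level again (crop (330,330)). Close and carry it.

Request:
{"fn": "play_rows", "kwargs": {
  "increments": [
    [0, 0, 0, 0, 0.25],
    [0, 0, 0, 0, 0.35],
    [0, 0, 0, 0, 1],
    [0, 0, 0, 0, 1],
    [0, 0, 4, 0, 1],
    [0, 0, 8, 0, 1],
    [0, 0, 15, 0, 1],
    [0, 0, 25, 0, 1],
    [0, 0, 30, 0, 1],
    [0, 0, 30, 0, 1],
    [0, 0, 10, 0, 1],
    [0, 0, 0, 0, 1]
  ]
}}

```text
time_s: 16.88
ee_pos: [478.1, 14.8, 200.3]
ee_rot: [179.9, -0.0, 58.5]
force: [0.3, -0.4, -1.1]
gripper_width: 64.5
```

Request:
{"fn": "play_rows", "kwargs": {
  "increments": [
    [5, -30, 0, 0, 1],
    [5, -30, 0, 0, 1],
    [5, -30, 0, 0, 1],
    [5, -30, 0, 0, 1],
    [5, -30, 0, 0, 1],
    [5, -30, 0, 0, 1],
    [5, -30, 0, 0, 1],
    [5, -30, 0, 0, 1],
    [5, -30, 0, 0, 1],
    [5, -30, 0, 0, 1],
    [5, -30, 0, 0, 1],
    [5, -30, 0, 0, 1],
    [5, -30, 0, 0, 1],
    [5, -30, 0, 0, 1],
    [0, 0, 0, 0, 1],
    [0, 0, 0, 0, 1]
  ]
}}

```text
time_s: 18.88
ee_pos: [547.5, -404.3, 198.4]
ee_rot: [-179.8, -0.0, 58.5]
force: [-0.2, 0.2, -0.6]
gripper_width: 64.7
```

```bash
python3 - <<'E'
from h import *
snap('scene','pics/s8.png'); crop('pics/s8.png','pics/s8c.png',150,80,380,300,3)
E
```

```text
(no output)
```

View pics/s8c.png

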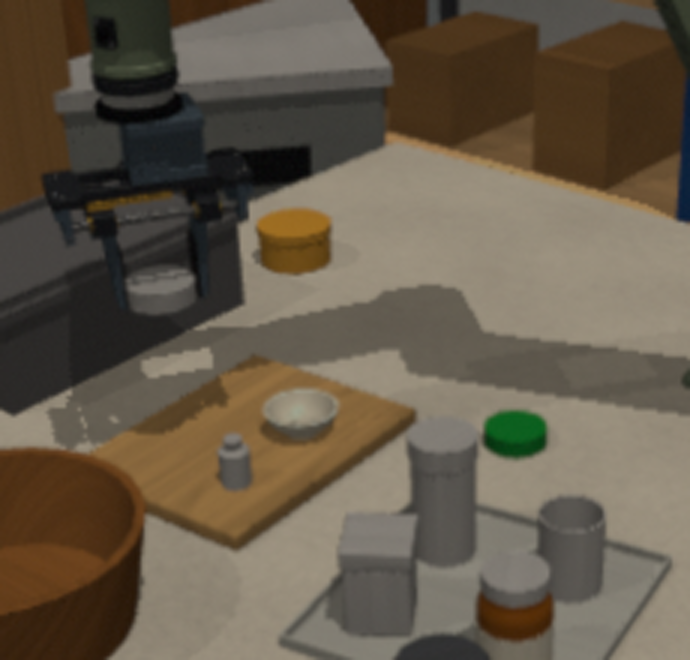

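Lid held level at crop (160,290); the open tin is upright at (570,545). Lowering.

Request:
{"fn": "play_rows", "kwargs": {
  "increments": [
    [0, 0, -20, 0, 1],
    [0, 0, -30, 0, 1],
    [0, 0, -30, 0, 1],
    [0, 0, -30, 0, 1],
    [0, 0, -25, 0, 1],
    [0, 0, -15, 0, 1],
    [0, 0, -8, 0, 1],
    [0, 0, -3, 0, 1],
    [0, 0, -1, 0, 1],
    [0, 0, 0, 0, 1],
    [0, 0, 0, 0, 1]
  ]
}}

```text
time_s: 20.3
ee_pos: [548.3, -405.4, 38.5]
ee_rot: [179.9, 0.0, 58.5]
force: [0.6, 0.8, -0.8]
gripper_width: 64.2
```

Request:
{"fn": "play_rows", "kwargs": {
  "increments": [
    [0, 0, -0.5, 0, 1],
    [0, 0, -0.5, 0, 1],
    [0, 0, 0, 0, 1],
    [0, 0, 0, 0, 1]
  ]
}}

```text
time_s: 20.8
ee_pos: [548.0, -405.2, 36.9]
ee_rot: [180.0, 0.0, 58.5]
force: [-0.4, 0.3, -0.5]
gripper_width: 64.3
```

Request:
{"fn": "play_rows", "kwargs": {
  "increments": [
    [0, 0, -0.5, 0, 1],
    [0, 0, -0.5, 0, 1],
    [0, 0, 0, 0, 1],
    [0, 0, 0, 0, 1]
  ]
}}

```text
time_s: 21.3
ee_pos: [548.1, -405.2, 36.9]
ee_rot: [180.0, 0.0, 58.5]
force: [-1.9, 1.0, 5.4]
gripper_width: 64.8
```

Contact. Release and rise.

Request:
{"fn": "play_rows", "kwargs": {
  "increments": [
    [0, 0, 0, 0, 0.2],
    [0, 0, 0, 0, 0.1],
    [0, 0, 0, 0, 0],
    [0, 0, 0, 0, 0],
    [0, 0, 20, 0, 0],
    [0, 0, 30, 0, 0],
    [0, 0, 40, 0, 0],
    [0, 0, 40, 0, 0],
    [0, 0, 30, 0, 0],
    [0, 0, 0, 0, 0]
  ]
}}

```text
time_s: 22.55
ee_pos: [549.2, -406.1, 198.9]
ee_rot: [179.6, 0.0, 58.5]
force: [0.1, -0.3, -1.1]
gripper_width: 91.1
```

```bash
python3 - <<'E'
from h import *
snap('scene','pics/s9.png'); crop('pics/s9.png','pics/s9c.png',150,80,380,300,3)
crop('pics/s9.png','pics/s9d.png',315,235,365,295,10)
snap('top','pics/t9.png'); crop('pics/t9.png','pics/t9c.png',290,235,360,305,8)
E
```

```text
(no output)
```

View pics/s9c.png

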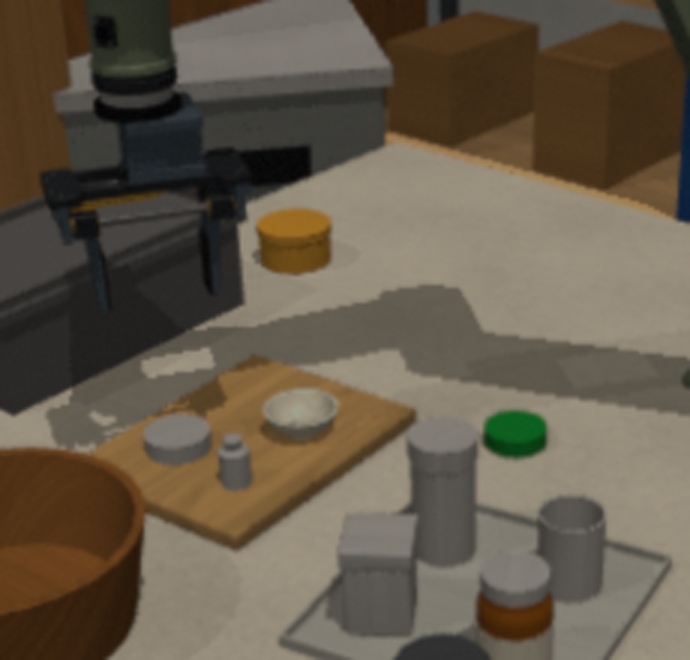

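View pics/t9c.png

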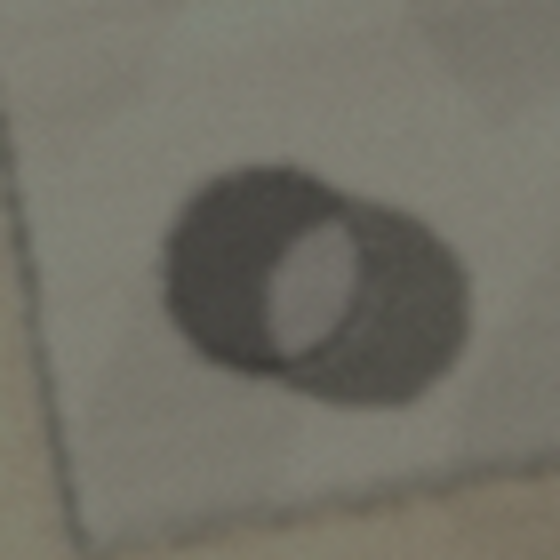

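View pics/s9d.png

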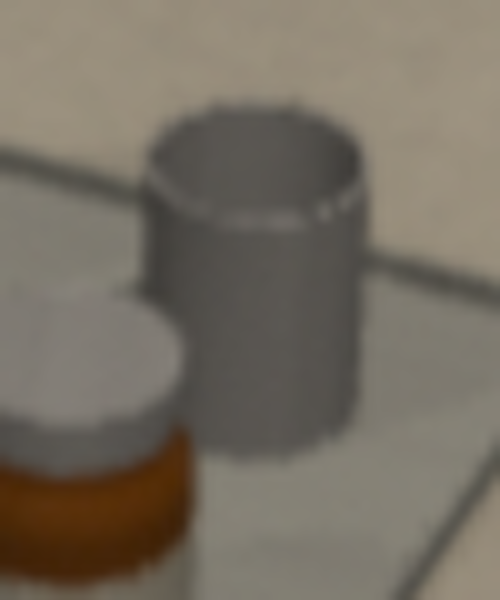

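Lid lies flat at crop (178,440) beside the weight; open tin at (255,280) in the scene crop, centre unchanged at ≈ (478,15). Going back for the tin.

Request:
{"fn": "play_rows", "kwargs": {
  "increments": [
    [-5, 30, 0, 0, 0],
    [-5, 30, 0, 0, 0],
    [-5, 30, 0, 0, 0],
    [-5, 30, 0, 0, 0],
    [-5, 30, 0, 0, 0],
    [-5, 30, 0, 0, 0],
    [-5, 30, 0, 0, 0],
    [-5, 30, 0, 0, 0],
    [-5, 30, 0, 0, 0],
    [-5, 30, 0, 0, 0],
    [-5, 30, 0, 0, 0],
    [-5, 30, 0, 0, 0],
    [-5, 30, 0, 0, 0],
    [-5, 30, 0, 0, 0],
    [0, 0, 0, 0, 0],
    [0, 0, 0, 0, 0]
  ],
  "newtons": 20
}}

```text
time_s: 24.65
ee_pos: [477.6, 14.3, 195.0]
ee_rot: [-179.9, 0.1, 58.5]
force: [0.3, -0.6, -0.0]
gripper_width: 91.4
```

Request:
{"fn": "play_rows", "kwargs": {
  "increments": [
    [0, 0, -25, 0, 0],
    [0, 0, -30, 0, 0],
    [0, 0, -30, 0, 0],
    [0, 0, -25, 0, 0],
    [0, 0, -15, 0, 0],
    [0, 0, -14, 0, 0],
    [0, 0, 0, 0, 0.1],
    [0, 0, 0, 0, 0.2],
    [0, 0, 0, 0, 0.3],
    [0, 0, 0, 0, 0.35],
    [0, 0, 0, 0, 0.4],
    [0, 0, 0, 0, 1],
    [0, 0, 0, 0, 1],
    [0, 0, 0, 0, 1]
  ]
}}

```text
time_s: 26.4
ee_pos: [477.8, 14.9, 57.3]
ee_rot: [-180.0, 0.0, 58.5]
force: [-2.2, 0.7, 5.7]
gripper_width: 56.5
```

```bash
python3 - <<'E'
from h import *
snap('scene','pics/s10.png'); crop('pics/s10.png','pics/s10c.png',270,170,400,310,4)
E
```

```text
(no output)
```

View pics/s10c.png

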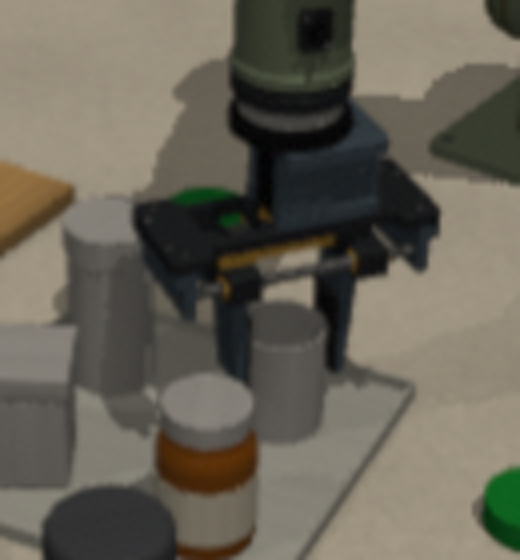

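Tin gripped at crop (287,370). Lift and move over the pan.

Request:
{"fn": "play_rows", "kwargs": {
  "increments": [
    [0, 0, 5, 0, 1],
    [0, 0, 15, 0, 1],
    [0, 0, 25, 0, 1],
    [0, 0, 35, 0, 1],
    [0, 0, 35, 0, 1],
    [0, 0, 35, 0, 1],
    [0, 0, 30, 0, 1],
    [0, 0, 20, 0, 1],
    [0, 0, 0, 0, 1],
    [0, 0, 0, 0, 1]
  ]
}}

```text
time_s: 27.7
ee_pos: [477.4, 14.7, 255.8]
ee_rot: [-179.9, 0.1, 58.5]
force: [0.3, -0.1, -2.0]
gripper_width: 56.7
```

Request:
{"fn": "play_rows", "kwargs": {
  "increments": [
    [0, 12, 0, 0, 1],
    [1, 24, 0, 0, 1],
    [1, 30, 0, 0, 1],
    [1, 30, 0, 0, 1],
    [1, 30, 0, 0, 1],
    [1, 30, 0, 0, 1],
    [1, 30, 0, 0, 1],
    [1, 30, 0, 0, 1],
    [1, 30, 0, 0, 1],
    [1, 30, 0, 0, 1],
    [0, 30, 0, 0, 1],
    [0, 30, 0, 0, 1],
    [0, 24, 0, 0, 1],
    [0, 12, 0, 0, 1],
    [0, 0, 0, 0, 1],
    [0, 0, 0, 0, 1]
  ]
}}

```text
time_s: 29.7
ee_pos: [487.1, 386.0, 257.0]
ee_rot: [180.0, 0.0, 58.5]
force: [0.3, 0.8, -2.5]
gripper_width: 56.6
```

```bash
python3 - <<'E'
from h import *
snap('scene','pics/s11.png'); crop('pics/s11.png','pics/s11c.png',390,140,570,370,3)
snap('top','pics/t11.png')
E
```

```text
(no output)
```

View pics/s11c.png

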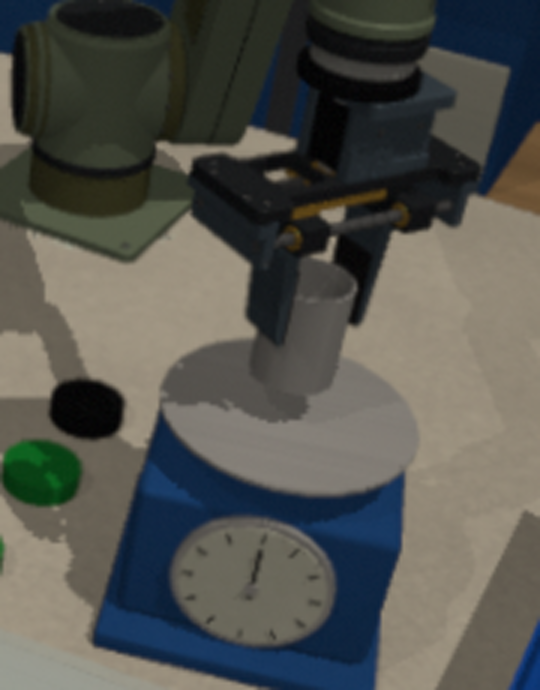

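View pics/t11.png

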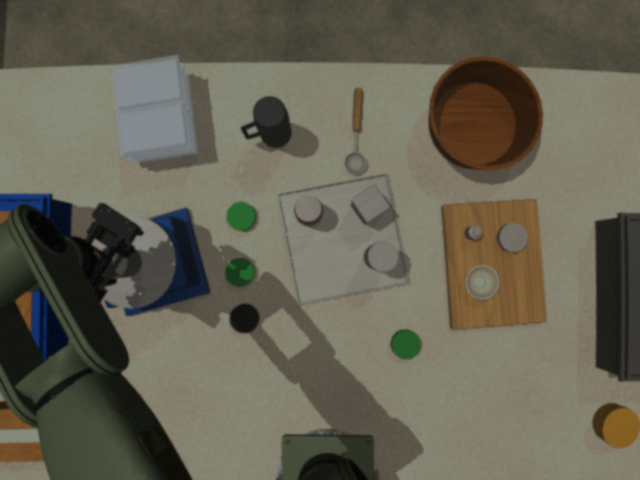

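Tin hangs over the pan's middle (tin base crop (295,385), pan centre (290,420), 30 mm below). Lowering slowly.

Request:
{"fn": "play_rows", "kwargs": {
  "increments": [
    [0, 0, -6, 0, 1],
    [0, 0, -8, 0, 1],
    [0, 0, -7, 0, 1],
    [0, 0, -4, 0, 1],
    [0, 0, -2, 0, 1],
    [0, 0, -1, 0, 1],
    [0, 0, 0, 0, 1],
    [0, 0, 0, 0, 1]
  ]
}}

```text
time_s: 30.8
ee_pos: [487.1, 386.9, 229.2]
ee_rot: [180.0, -0.0, 58.5]
force: [-0.7, -0.0, -1.5]
gripper_width: 56.8
```

Request:
{"fn": "play_rows", "kwargs": {
  "increments": [
    [0, 0, -1, 0, 1],
    [0, 0, -1, 0, 1],
    [0, 0, -1, 0, 1],
    [0, 0, -1, 0, 1],
    [0, 0, 0, 0, 1],
    [0, 0, 0, 0, 1]
  ]
}}

```text
time_s: 31.55
ee_pos: [487.1, 386.8, 225.1]
ee_rot: [180.0, -0.0, 58.5]
force: [0.1, -0.4, -1.6]
gripper_width: 56.9
```

Request:
{"fn": "play_rows", "kwargs": {
  "increments": [
    [0, 0, -1, 0, 1],
    [0, 0, -1, 0, 1],
    [0, 0, 0, 0, 1],
    [0, 0, 0, 0, 1]
  ]
}}

```text
time_s: 32.05
ee_pos: [487.1, 386.8, 223.1]
ee_rot: [180.0, -0.0, 58.5]
force: [0.3, -0.3, -0.7]
gripper_width: 57.0
```

Request:
{"fn": "play_rows", "kwargs": {
  "increments": [
    [0, 0, -1, 0, 1],
    [0, 0, 0, 0, 1],
    [0, 0, 0, 0, 1]
  ]
}}

```text
time_s: 32.42
ee_pos: [487.1, 386.8, 222.1]
ee_rot: [180.0, -0.0, 58.5]
force: [0.3, -1.3, 0.8]
gripper_width: 56.6
```

```bash
python3 - <<'E'
from h import *
snap('scene','pics/s12.png'); crop('pics/s12.png','pics/s12c.png',430,200,550,370,4)
s=env.state();print(s['ee_pos'],s['force'])
E
```

```text
[487.07565952 386.80090078 222.05299455] [-0.45729369 -0.52378511  1.12521833]
```

View pics/s12c.png

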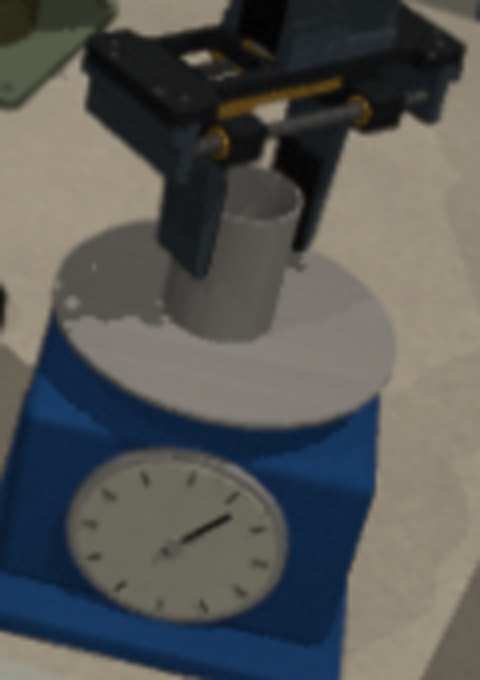

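The dial needle has swung (crop (215,525)) and the force is near 1 N up, so the pan carries the tin. Release gently and rise.

Request:
{"fn": "play_rows", "kwargs": {
  "increments": [
    [0, 0, 0, 0, 0.3],
    [0, 0, 0, 0, 0.25],
    [0, 0, 0, 0, 0.15],
    [0, 0, 0, 0, 0],
    [0, 0, 0, 0, 0],
    [0, 0, 8, 0, 0],
    [0, 0, 15, 0, 0],
    [0, 0, 25, 0, 0],
    [0, 0, 30, 0, 0],
    [0, 0, 30, 0, 0],
    [0, 0, 20, 0, 0],
    [0, 0, 0, 0, 0],
    [0, 0, 0, 0, 0],
    [0, 0, 0, 0, 0]
  ]
}}

```text
time_s: 34.22
ee_pos: [486.7, 386.6, 348.8]
ee_rot: [-180.0, 0.1, 58.5]
force: [0.5, 0.6, -0.4]
gripper_width: 91.0
```

```bash
python3 - <<'E'
from h import *
snap('scene','pics/s13.png'); crop('pics/s13.png','pics/s13c.png',430,200,550,370,4)
snap('top','pics/t13.png');crop('pics/s13.png','pics/s13d.png',150,170,380,330,3)
E
```

```text
(no output)
```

View pics/s13c.png

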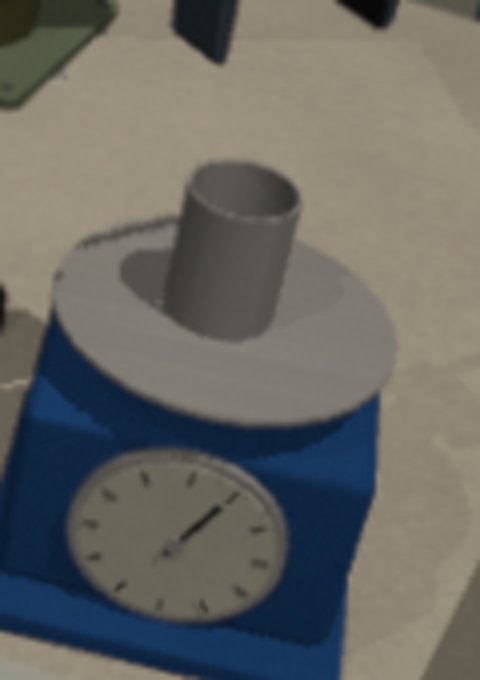

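View pics/s13d.png

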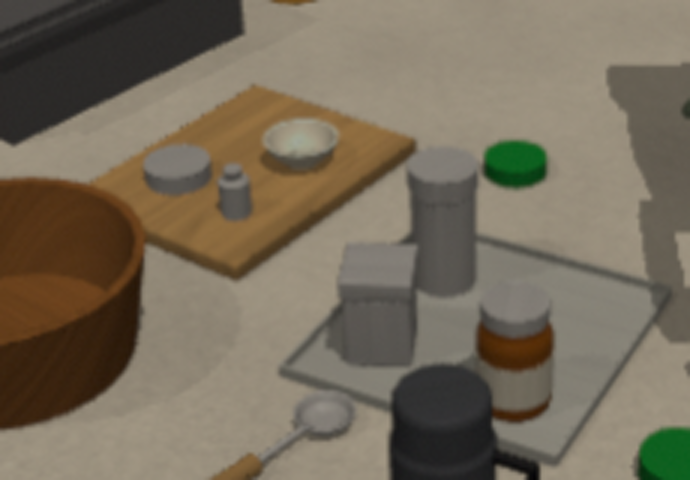

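The tin stands upright on the pan's middle (crop (232,255)), released. Lid and weight are on the board at (178,168) and (235,192), and the neighbours are unmoved.

```bash
python3 - <<'E'
from h import *
print(env.job_done(), env.state()['time_s'])
E
```

```text
the job is handed in; nothing more can be done
the job is handed in; nothing more can be done
```

The job is done and handed in after about 34 s of robot time. I stood the weight on the board at about (560, -310), laid the lid flat beside it at about (548, -405), and set the open tin on the scale pan at about (487, 387).

- **Lid regrip:** My first grip on the lid was too low, with the fingertips below its rim, so I put it back on the tin and gripped it higher. I put it back only after the weight was already standing on the board.
- **Last checks:** The final scene pictures show the tin upright near the middle of the pan with the needle deflected. The lid lies flat, the weight is upright, and the dish, tins, jar, thermos and ladle look unmoved. The gripper is open and well clear, about 125 mm above where it released the tin.
- **Measurement gaps:** The two cameras' readings of the lid differed by about 3.5 mm, and of the weight by about 2 mm. I did not re-measure the final positions numerically; the coordinates above are the tool positions at release.

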